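Straighten the knocked line guides on a fishing rod

TASK

Two of the four line guides on the fishing rod in the wrapping machine have been knocked over, one towards you and one away from you. Nudge each of them back upright, in line with the two straight ones, with a light push of the fingertips against the side of its ring, then withdraw. Do not grip anything, and leave the straight guides and the things on the bench alone.

Things in the scene. Friction and masses are not known exactly. Their poses are not given: they have to be found in the camera images.
- wrapper: Rod wrapping machine, fixed: black track bed 140 mm wide, 30 mm high, two roller rests, headstock (193 mm high) at the +y end, its chuck holding a straight black rod, 14 mm diameter, that does not turn. Origin: on the bench below the rod's axis, which is level, 130 mm up. y runs along the rod to the chuck, x away from the robot, z up; place and yaw (up to 0.12 rad) vary.
- wraps_a: Red thread wraps (19 mm diameter, fixed) that hold guide a on the rod. Origin: on the rod's axis, directly below the upright guide's ring; axes parallel to the machine's.
- guide_a (a joint): Lean of guide a about the rod's axis, rad: 0 upright, positive away from the robot, negative towards it, range -0.8 to 0.8. Starts leaning away (+0.28 to +0.45). Held by friction under its thread (about 1.5 N at the ring): it stays where it is pushed, no spring or stop. The four polished steel guides are alike, in any order along the rod, about 140 mm apart (115 at least).
- ring_a (a point): Centre of the ring of guide a, 46 mm from the rod's axis. Ring square across the rod (hole along it), 32 mm outside, of 5 mm bar, top 62 mm from the axis. Legs, narrower than the ring, slope to the rod 24 mm to either side along it. Push with the tips 10 to 20 mm below this centre: higher up they press the ring down and it jams. Axes turn with the guide: y along the rod, z from axis to ring.
- wraps_b: Red thread wraps (19 mm diameter, fixed) that hold guide b on the rod. Origin: on the rod's axis, directly below the upright guide's ring; axes parallel to the machine's.
- guide_b (a joint): Lean of guide b about the rod's axis, rad: 0 upright, positive away from the robot, negative towards it, range -0.8 to 0.8. Starts leaning to the robot (-0.45 to -0.28). Held by friction under its thread (about 1.5 N at the ring): it stays where it is pushed, no spring or stop. The four polished steel guides are alike, in any order along the rod, about 140 mm apart (115 at least).
- ring_b (a point): Centre of the ring of guide b, 46 mm from the rod's axis. Ring square across the rod (hole along it), 32 mm outside, of 5 mm bar, top 62 mm from the axis. Legs, narrower than the ring, slope to the rod 24 mm to either side along it. Push with the tips 10 to 20 mm below this centre: higher up they press the ring down and it jams. Axes turn with the guide: y along the rod, z from axis to ring.
- wraps_c: Red thread wraps (19 mm diameter, fixed) that hold guide c on the rod. Origin: on the rod's axis, directly below the upright guide's ring; axes parallel to the machine's.
- guide_c (a joint): Lean of guide c about the rod's axis, rad: 0 upright, positive away from the robot, negative towards it, range -0.8 to 0.8. Starts upright. Held by friction under its thread (about 1.5 N at the ring): it stays where it is pushed, no spring or stop. The four polished steel guides are alike, in any order along the rod, about 140 mm apart (115 at least).
- ring_c (a point): Centre of the ring of guide c, 46 mm from the rod's axis. Ring square across the rod (hole along it), 32 mm outside, of 5 mm bar, top 62 mm from the axis. Legs, narrower than the ring, slope to the rod 24 mm to either side along it. Push with the tips 10 to 20 mm below this centre: higher up they press the ring down and it jams. Axes turn with the guide: y along the rod, z from axis to ring.
- wraps_d: Red thread wraps (19 mm diameter, fixed) that hold guide d on the rod. Origin: on the rod's axis, directly below the upright guide's ring; axes parallel to the machine's.
- guide_d (a joint): Lean of guide d about the rod's axis, rad: 0 upright, positive away from the robot, negative towards it, range -0.8 to 0.8. Starts upright. Held by friction under its thread (about 1.5 N at the ring): it stays where it is pushed, no spring or stop. The four polished steel guides are alike, in any order along the rod, about 140 mm apart (115 at least).
- ring_d (a point): Centre of the ring of guide d, 46 mm from the rod's axis. Ring square across the rod (hole along it), 32 mm outside, of 5 mm bar, top 62 mm from the axis. Legs, narrower than the ring, slope to the rod 24 mm to either side along it. Push with the tips 10 to 20 mm below this centre: higher up they press the ring down and it jams. Axes turn with the guide: y along the rod, z from axis to ring.
- spool_green: Loose thread spool, green with white flanges, 30 mm diameter, 42 mm high, standing on the bench on the robot's side of the bed. Origin under its centre.
- spool_orange: Loose thread spool, orange with white flanges, 30 mm diameter, 42 mm high, standing on the bench on the robot's side of the bed. Origin under its centre.
- tape_roll: Loose roll of masking tape lying flat on the bench beyond the bed, 90 mm outside, 24 mm high. Origin under its centre.
- finish_bottle: Loose small clear bottle with a black cap, 36 mm diameter, 85 mm high, standing on the bench beyond the bed. Origin under its centre.

How it is judged:
At the end, for the whole second after the job is handed in: All four guides stand still and upright: the two that leaned within 0.08 rad (about 5 mm at the top of the ring), the other two within 0.06 rad; the spools, tape roll and bottle are within 10 mm of where they stood (not (value of joint guide_a above 0.08 rad or value of joint guide_a below -0.08 rad) and not (value of joint guide_b above 0.08 rad or value of joint guide_b below -0.08 rad) and not (value of joint guide_c above 0.06 rad or value of joint guide_c below -0.06 rad) and not (value of joint guide_d above 0.06 rad or value of joint guide_d below -0.06 rad) and velocity of joint guide_a between -0.05 and 0.05 rad/s and velocity of joint guide_b between -0.05 and 0.05 rad/s and distance of each of spool_green, spool_orange, tape_roll, finish_bottle from where it was at the start of the episode below 0.01 m); the robot touches nothing.
It fails at once if a guide is pushed, pressed or squeezed with more than 15 N (contact force between anything else and guide_a above 15 N or contact force between anything else and guide_b above 15 N or contact force between anything else and guide_c above 15 N or contact force between anything else and guide_d above 15 N).
It fails at once if a guide is taken between the fingers instead of pushed ((contact force between the fingers and guide_a above 0.5 N and ((x of the grasp point in the frame of ring_a between -0.009 and 0.009 m and z of the grasp point in the frame of ring_a below 0.022 m) or (x of the grasp point in the frame of ring_a between -0.0165 and 0.0165 m and z of the grasp point in the frame of ring_a below 0.004 m))) or (contact force between the fingers and guide_b above 0.5 N and ((x of the grasp point in the frame of ring_b between -0.009 and 0.009 m and z of the grasp point in the frame of ring_b below 0.022 m) or (x of the grasp point in the frame of ring_b between -0.0165 and 0.0165 m and z of the grasp point in the frame of ring_b below 0.004 m))) or (contact force between the fingers and guide_c above 0.5 N and ((x of the grasp point in the frame of ring_c between -0.009 and 0.009 m and z of the grasp point in the frame of ring_c below 0.022 m) or (x of the grasp point in the frame of ring_c between -0.0165 and 0.0165 m and z of the grasp point in the frame of ring_c below 0.004 m))) or (contact force between the fingers and guide_d above 0.5 N and ((x of the grasp point in the frame of ring_d between -0.009 and 0.009 m and z of the grasp point in the frame of ring_d below 0.022 m) or (x of the grasp point in the frame of ring_d between -0.0165 and 0.0165 m and z of the grasp point in the frame of ring_d below 0.004 m)))).
It fails at once if one of the two upright guides is turned by more than 0.06 rad ((value of joint guide_c above 0.06 rad or value of joint guide_c below -0.06 rad) or (value of joint guide_d above 0.06 rad or value of joint guide_d below -0.06 rad)).
It fails at once if the machine or the rod is struck with more than 20 N (contact force between any of the fingers, the arm and wrapper above 20 N).
It fails at once if a spool, the tape roll or the bottle is moved or lifted by more than 10 mm (distance of any of spool_green, spool_orange, tape_roll, finish_bottle from where it was at the start of the episode above 0.01 m).
It also fails if it takes over 48 s, if anything falls off the work surface, if the arm or the gripper's body presses on something with over 40 N, if the wrist force passes 120 N, or if a joint passes its speed limit or range.

ROBOT

A 6-joint arm with a two-finger parallel gripper is mounted at the origin on the work surface. World frame = base frame: x ahead of the robot, y to its left, z up, the work surface at z = 0. Lengths are in m, angles in rad, forces in N, time in s.
With the tool pointing down it reaches from about 0.375 to 0.975 m from the base axis. Payload 3.8 kg.
Tool frame: the origin (TCP) lies midway between the tips of the shut fingers; the grasp point (between the pads) lies 19 mm behind it; z points along the fingers, y is the direction in which the jaws open and shut (so a half turn about z gives the same grasp; the last joint's range is limited). The gripper opens to 88 mm and grips with 3 to 60 N. Pads are 18 mm wide; open, the fingers measure 123 mm over their backs; the gripper's body (75 mm by 187 mm) begins 45 mm behind the grasp point.
Start: joints at [1.064, 0.264, 1.604, -0, 1.274, -0.037], TCP at [0.306, 0.602, 0.239] pointing down, gripper open.
Joint ranges: [-2.63, 2.63], [-0.94, 2.18], [0.31, 2.57], [-1.31, 4.45], [0, 2.66], [-2.55, 2.55]. Speed limits (rad/s): [2.57, 2.57, 3.14, 3.14, 3.14, 3.14].

INTERFACE

Orientations are given as a unit quaternion [x, y, z, w].
In Python, from station import arm gives the robot as it stands. Calls block until the motion is done:
- arm.movep(position, orientation): joint-space move of the TCP to a pose.
- arm.move_l(position, rotation=None, rate=0.15, stop_force=None): straight line of the TCP; rotation=None keeps the orientation; rate is the mean speed in m/s. With stop_force (N) it stops when the force on the tool has changed by that much, and returns True; else False.
- arm.set_joints(angles): joint-space move.
- arm.command_gripper(opening, strength=None): opening from 0.0 (shut) to 1.0 (fully open); strength is the grip in N (None keeps the last); returns when the fingers have stopped.
- arm.hold(seconds).
- arm.solve_ik(position, orientation): joint angles nearest the present ones, or None.
- arm.read_camera(name): name is "side" or "top" or "wrist"; returns a dict with "img" (480x640x3 uint8, red, green, blue), "z_map" (480x640 float32, m along the optical axis (not along the pixel's ray), 0 where there is no reading), "fov_y" (degrees; the focal length in pixels is half the picture's height over the tangent of half this angle, whatever the lens; pixels are square), "cx", "cy" (the principal point, pixels), "rvec" (rotation vector, rad) and "tvec" (3), from world to camera coordinates, as OpenCV has them. Camera axes: x right, y down, z forward; pixel columns grow to the right and rows downward; lengths in m; the calibration is good to about 2 mm. A picture is of the moment at which its call begins.
A pose or a line that the arm cannot do raises arm.Unreachable and nothing moves.
- arm.sign_off(): hands the job in, once; it reports no verdict.
Trained networks look in the newest picture that a camera, given by its name, has taken for a name from the list of things; names that differ only in an ending like _2 or _b are one class to them, and where a whole thing is asked for, a point or a joint stands for the part that bears it (a point fixed in the world has none). Each returns a list of dicts, best first, with "confidence" (0 to 1); they miss things now and then, are a little off and sometimes report something else, mostly with a low value. They report only what shows in the picture. A call takes as long as a camera call.
- arm.search_frame(camera, query): "position" ([x, y, z] in m, in world coordinates, good to about 4 mm: the middle of the surface that is visible of it).
- arm.masks_of(camera, query): "region" (480x640 bool, what is visible of it).
- arm.place_of(camera, query): "position" ([x, y, z] in m, in world coordinates, good to about 4 mm: a listed point, or the origin of a listed thing).
Readings, each from a call of its own:
- arm.read_time_s(): time.
- arm.read_qpos(): joint angles.
- arm.read_joint_vel(): joint speeds.
- arm.read_effort(): joint torques, N m.
- arm.read_eef_pos(): TCP position.
- arm.read_ee_rot(): TCP orientation.
- arm.read_ft_force(): force on the tool from outside, world axes, zero at the start.
- arm.read_wrist_torque(): the same for the moment, N m.
- arm.read_grip_width(): opening from 0.0 (shut) to 1.0 (fully open).
Only numpy, scipy, OpenCV 4.12 (cv2) and the standard library are available. Lean on these libraries where they do the work, as an engineer would, in place of code of your own. Each camera call takes 0.05 s, during which the arm holds its last target. There are 200 camera calls.

## Working session

There is one attempt and no reset: what is moved stays moved. The work goes in short steps, each a Python script; the robot and the scene stay as the last script left them, time stands still between calls to the robot, and variables do not carry over. Pictures are saved under pics/ and viewed, about 8 in all and at most 12, crops included, and the job is handed in when it is done.

```bash
mkdir -p pics; ls; cat > h.py <<'E'
import numpy as np, cv2
from station import arm
def cam(n):
    c=arm.read_camera(n); c['f']=240/np.tan(np.radians(c['fov_y'])/2); c['R']=cv2.Rodrigues(np.array(c['rvec'],float))[0]; c['t']=np.array(c['tvec'],float).ravel(); return c
def unproj(c,u,v,z): return c['R'].T@(np.array([(u-c['cx'])/c['f']*z,(v-c['cy'])/c['f']*z,z])-c['t'])
def proj(c,p):
    q=c['R']@np.array(p)+c['t']; return np.array([q[0]/q[2]*c['f']+c['cx'],q[1]/q[2]*c['f']+c['cy'],q[2]])
def cloud(c):
    v,u=np.mgrid[:480,:640]; z=c['z_map']; P=np.stack([(u-c['cx'])/c['f']*z,(v-c['cy'])/c['f']*z,z],-1)
    return (P-c['t'])@c['R']
def save(n,img): cv2.imwrite('pics/'+n+'.png',img[...,::-1])
E
python3 - <<'E'
from h import *
for n in ['side','top']:
    c=cam(n); save(n+'0',c['img']); print(n,c['f'],(-c['R'].T@c['t']).round(3),c['R'][2].round(2))
    for q in ['wraps_a','ring_a','wrapper','spool_green','spool_orange','tape_roll','finish_bottle']:
        print(q,[(np.round(d['position'],3).tolist(),round(d['confidence'],2)) for d in arm.place_of(n,q)])
print(arm.read_time_s(),arm.read_ee_rot())
E
```

```text
pics
side 532.2089422427728 [ 0.279 -0.457  0.699] [ 0.35  0.62 -0.7 ]
wraps_a [([0.554, 0.09, 0.128], 0.97), ([0.528, -0.173, 0.131], 0.83), ([0.543, -0.019, 0.13], 0.76), ([0.573, 0.251, 0.13], 0.66)]
ring_a [([0.556, 0.091, 0.176], 0.71), ([0.541, -0.022, 0.178], 0.61), ([0.555, 0.252, 0.172], 0.57), ([0.543, -0.178, 0.174], 0.55), ([0.544, -0.02, 0.131], 0.46)]
wrapper [([0.554, 0.038, -0.001], 0.81)]
spool_green [([0.44, 0.129, 0.001], 0.92)]
spool_orange [([0.423, -0.049, 0.007], 0.72)]
tape_roll []
finish_bottle [([0.687, 0.089, 0.001], 0.78)]
top 436.5282815599297 [0.452 0.009 0.965] [ 0.14  0.03 -0.99]
wraps_a [([0.575, 0.252, 0.13], 0.93), ([0.53, -0.176, 0.132], 0.9), ([0.544, -0.028, 0.13], 0.82), ([0.555, 0.096, 0.131], 0.67)]
ring_a [([0.556, 0.094, 0.174], 0.71), ([0.537, -0.177, 0.174], 0.68), ([0.563, 0.252, 0.172], 0.68), ([0.54, -0.023, 0.171], 0.48), ([0.556, 0.095, 0.131], 0.45)]
wrapper [([0.551, 0.036, 0.0], 0.65)]
spool_green [([0.44, 0.134, -0.001], 0.58)]
spool_orange [([0.422, -0.054, 0.0], 0.61), ([0.528, -0.178, 0.127], 0.25)]
tape_roll [([0.701, -0.071, 0.002], 0.68), ([0.422, -0.053, 0.002], 0.58)]
finish_bottle [([0.689, 0.09, -0.0], 0.59)]
0.8 [2.32763421e-01 9.72533387e-01 3.83691005e-05 1.46800570e-05]
```

View pics/side0.png

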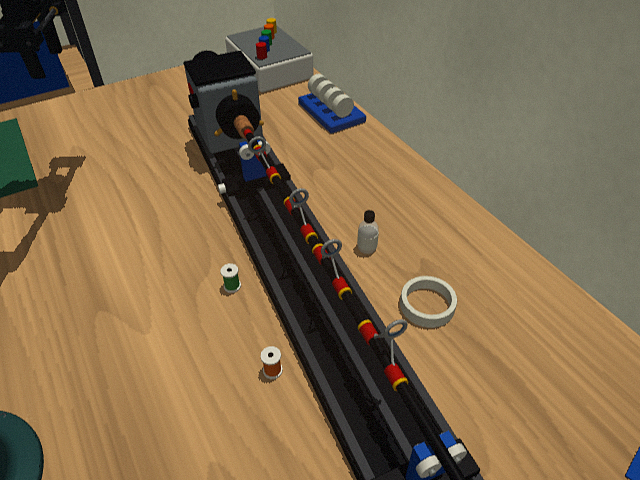

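View pics/top0.png

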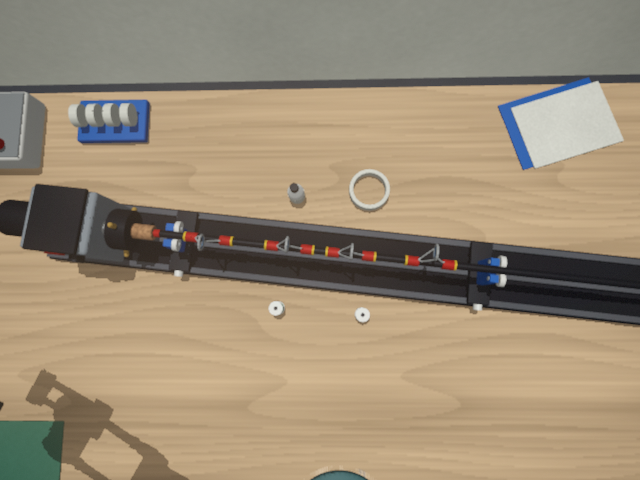

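The side view shows the guide near y=0.252 (pixel 258,145) leaning towards the robot. The one near y=-0.175 (396,328) leans away, and the two in the middle are upright. The top view agrees. Next I'll measure the rod line and the leans from the depth clouds.

```bash
cat >> h.py <<'E'
YS=dict(a=-0.175,c=-0.023,d=0.094,b=0.252)
def rod(P):
    # rod tops: fit x(y) for points near z=0.137..; iterative
    s,i=0.108,0.529+0.108*0.175
    Q=P.reshape(-1,3)
    for _ in range(4):
        dx=Q[:,0]-(i+s*Q[:,1]); m=(abs(dx)<.011)&(Q[:,2]>.128)&(Q[:,2]<.144)&(Q[:,1]>-.25)&(Q[:,1]<.27)
        s,i=np.polyfit(Q[m,1],Q[m,0],1)
    return s,i,m.sum(),np.median(Q[m,2])
def guide(P,s,i,y0):
    Q=P.reshape(-1,3); n=np.hypot(1,s)
    X=(Q[:,0]-i-s*Q[:,1])/n; m=(abs(Q[:,1]-y0)<.03)&(Q[:,2]>.165)&(Q[:,2]<.2)&(abs(X)<.06)
    X,Y,Z=X[m],Q[m,1],Q[m,2]
    if len(X)<8: return None
    r=np.hypot(X,Z-.13); k=r>.04; X,Y,Z=X[k],Y[k],Z[k]
    return dict(n=len(X),y=np.median(Y).round(4),lean=np.arctan2((X.min()+X.max())/2,.046).round(3),xmin=X.min().round(4),xmax=X.max().round(4),xmean=X.mean().round(4),zmax=Z.max().round(4))
E
python3 - <<'E'
from h import *
for n in ['side','top']:
    c=cam(n);P=cloud(c); r=rod(P); print(n,np.round(r,4))
    for k,y in YS.items(): print(k,guide(P,r[0],r[1],y))
print(arm.read_qpos())
E
```

```text
side [1.131e-01 5.429e-01 3.106e+03 1.371e-01]
a {'n': 180, 'y': np.float64(-0.1772), 'lean': np.float64(0.36), 'xmin': np.float64(0.0015), 'xmax': np.float64(0.0331), 'xmean': np.float64(0.0171), 'zmax': np.float64(0.1914)}
c {'n': 153, 'y': np.float64(-0.025), 'lean': np.float64(0.047), 'xmin': np.float64(-0.0128), 'xmax': np.float64(0.0172), 'xmean': np.float64(0.0017), 'zmax': np.float64(0.1936)}
d {'n': 132, 'y': np.float64(0.0925), 'lean': np.float64(0.04), 'xmin': np.float64(-0.0136), 'xmax': np.float64(0.0174), 'xmean': np.float64(0.0022), 'zmax': np.float64(0.194)}
b {'n': 114, 'y': np.float64(0.2514), 'lean': np.float64(-0.219), 'xmin': np.float64(-0.026), 'xmax': np.float64(0.0056), 'xmean': np.float64(-0.0118), 'zmax': np.float64(0.1921)}
top [1.159e-01 5.451e-01 2.045e+03 1.375e-01]
a {'n': 65, 'y': np.float64(-0.1757), 'lean': np.float64(0.329), 'xmin': np.float64(0.0005), 'xmax': np.float64(0.031), 'xmean': np.float64(0.0157), 'zmax': np.float64(0.1915)}
c {'n': 50, 'y': np.float64(-0.0237), 'lean': np.float64(0.013), 'xmin': np.float64(-0.0149), 'xmax': np.float64(0.0161), 'xmean': np.float64(-0.0009), 'zmax': np.float64(0.1941)}
d {'n': 54, 'y': np.float64(0.0929), 'lean': np.float64(0.018), 'xmin': np.float64(-0.0149), 'xmax': np.float64(0.0166), 'xmean': np.float64(-0.0001), 'zmax': np.float64(0.1948)}
b {'n': 68, 'y': np.float64(0.2524), 'lean': np.float64(-0.258), 'xmin': np.float64(-0.027), 'xmax': np.float64(0.0028), 'xmean': np.float64(-0.0132), 'zmax': np.float64(0.1922)}
[ 1.06408953e+00  2.63857548e-01  1.60398497e+00 -2.05988027e-05
  1.27370265e+00 -3.68729304e-02]
```

```bash
cat >> h.py <<'E'
from scipy.spatial.transform import Rotation as Ro
S,I=0.1150,0.5453
yaw=-np.arctan(S); cy,sy=np.cos(yaw),np.sin(yaw)
QT=Ro.from_matrix(np.array([[-sy,cy,0],[cy,sy,0],[0,0,-1]])).as_quat()
def pt(y,off,z): # point at machine-x offset from rod axis beside guide at y
    return [I+S*y+off*cy, y+off*sy, z]
def check():
    for n in ['side','top']:
        P=cloud(cam(n))
        for k,y in YS.items():
            g=guide(P,S,I,y); print(n,k,g and {q:float(v) for q,v in g.items()})
def push(y,off,z=.162):
    r=arm.move_l(pt(y,off,z),rate=.02,stop_force=7); print('stopped' if r else 'reached',np.round(arm.read_eef_pos(),4),np.round(arm.read_ft_force(),2))
E
python3 - <<'E'
from h import *
arm.command_gripper(0.0)
p=arm.read_eef_pos(); arm.move_l([p[0],p[1],.30])
y=.252
arm.movep(pt(y,-.062,.28),QT); arm.move_l(pt(y,-.062,.162))
print(np.round(arm.read_qpos(),2),arm.read_ft_force())
push(y,-.038)
c=cam('side'); save('b1',c['img'][60:300,120:440].repeat(2,0).repeat(2,1))
check(); print(arm.read_time_s())
E
```

```text
[0.42 0.14 1.9  0.   1.1  0.54] [-0.2771389  -0.07719376 -0.70780513]
reached [0.5365 0.2564 0.162 ] [-1.58  0.84  1.98]
side a {'n': 178.0, 'y': -0.1773, 'lean': 0.315, 'xmin': -0.0004, 'xmax': 0.0304, 'xmean': 0.0149, 'zmax': 0.1915}
side c {'n': 156.0, 'y': -0.0251, 'lean': -0.004, 'xmin': -0.0156, 'xmax': 0.0152, 'xmean': -0.0006, 'zmax': 0.1936}
side d {'n': 133.0, 'y': 0.0924, 'lean': -0.003, 'xmin': -0.0153, 'xmax': 0.0151, 'xmean': -0.0009, 'zmax': 0.1929}
side b {'n': 438.0, 'y': 0.2473, 'lean': -0.469, 'xmin': -0.0549, 'xmax': 0.0082, 'xmean': -0.0322, 'zmax': 0.2}
top a {'n': 67.0, 'y': -0.1757, 'lean': 0.324, 'xmin': 0.0001, 'xmax': 0.0308, 'xmean': 0.0154, 'zmax': 0.1937}
top c {'n': 52.0, 'y': -0.0237, 'lean': 0.008, 'xmin': -0.015, 'xmax': 0.0157, 'xmean': -0.0009, 'zmax': 0.1953}
top d {'n': 55.0, 'y': 0.093, 'lean': 0.014, 'xmin': -0.0152, 'xmax': 0.0164, 'xmean': -0.0002, 'zmax': 0.1945}
top b {'n': 29.0, 'y': 0.2462, 'lean': -0.354, 'xmin': -0.0396, 'xmax': 0.0056, 'xmean': -0.0287, 'zmax': 0.1903}
6.675
```

View pics/b1.png

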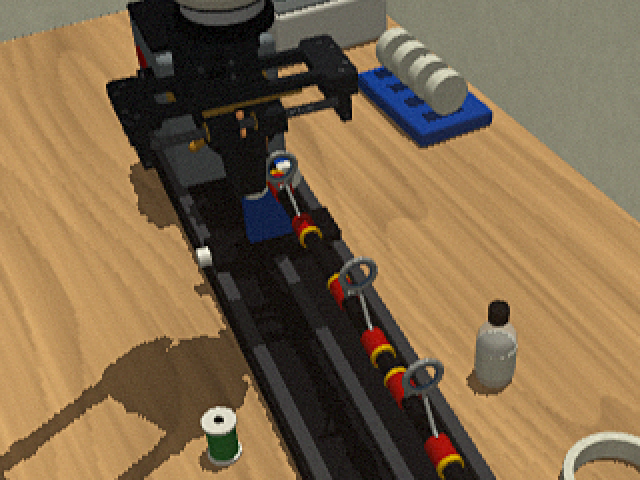

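The fingertip touches ring b at crop pixel (270,175). The other guides haven't moved, and b still needs about 6.5 mm.

```bash
python3 - <<'E'
from h import *
y=.252
push(y,-.032)
g=guide(cloud(cam('side')),S,I,y); print(g['xmax'],g['zmax'])
arm.move_l(pt(y,-.060,.162)); arm.move_l(pt(y,-.060,.28))
# over to the far side of a
ya=-.1765
arm.movep(pt(ya,.066,.28),QT)
check(); print(arm.read_time_s(),np.round(arm.read_qpos(),2))
E
```

```text
reached [0.543  0.2556 0.1619] [-0.43 -0.16 -0.11]
0.0148 0.1999
side a {'n': 178.0, 'y': -0.1773, 'lean': 0.315, 'xmin': -0.0006, 'xmax': 0.0306, 'xmean': 0.015, 'zmax': 0.1913}
side c {'n': 152.0, 'y': -0.0249, 'lean': -0.008, 'xmin': -0.0158, 'xmax': 0.0151, 'xmean': -0.0009, 'zmax': 0.194}
side d {'n': 135.0, 'y': 0.0923, 'lean': -0.004, 'xmin': -0.0154, 'xmax': 0.0151, 'xmean': -0.0008, 'zmax': 0.1933}
side b {'n': 112.0, 'y': 0.2504, 'lean': -0.012, 'xmin': -0.0163, 'xmax': 0.0151, 'xmean': -0.0015, 'zmax': 0.1932}
top a {'n': 66.0, 'y': -0.1756, 'lean': 0.322, 'xmin': -0.0001, 'xmax': 0.0308, 'xmean': 0.0154, 'zmax': 0.1928}
top c {'n': 51.0, 'y': -0.0238, 'lean': 0.009, 'xmin': -0.0151, 'xmax': 0.0159, 'xmean': -0.0011, 'zmax': 0.194}
top d {'n': 56.0, 'y': 0.093, 'lean': 0.012, 'xmin': -0.0152, 'xmax': 0.0163, 'xmean': -0.0002, 'zmax': 0.1937}
top b {'n': 69.0, 'y': 0.2509, 'lean': -0.02, 'xmin': -0.0158, 'xmax': 0.014, 'xmean': -0.0007, 'zmax': 0.1956}
10.1917 [-0.34  0.14  1.68  0.    1.33 -0.23]
```

b is upright to within about 0.02 rad. Now a, with the mirrored offset.

```bash
python3 - <<'E'
from h import *
y=-.1765
arm.move_l(pt(y,.066,.162))
push(y,.037)
for n in ['side','top']: print(guide(cloud(cam(n)),S,I,y))
push(y,.032)
for n in ['side','top']: print(guide(cloud(cam(n)),S,I,y))
arm.move_l(pt(y,.062,.162)); arm.move_l(pt(y,.062,.30))
p=pt(y,.062,.30); arm.move_l([p[0]-.22,p[1]-.1,.30])
check(); print(arm.read_time_s())
c=cam('side'); save('end',c['img'])
for q in ['spool_green','spool_orange','tape_roll','finish_bottle']:
    print(q,[np.round(d['position'],3).tolist() for d in arm.place_of('side',q)])
E
```

```text
reached [ 0.5617 -0.1807  0.1619] [-0.16 -0.34  1.02]
{'n': 526, 'y': np.float64(-0.1891), 'lean': np.float64(0.448), 'xmin': np.float64(-0.009), 'xmax': np.float64(0.0532), 'xmean': np.float64(0.0241), 'zmax': np.float64(0.1992)}
None
reached [ 0.5562 -0.18    0.1617] [0.37 0.02 0.87]
{'n': 525, 'y': np.float64(-0.1882), 'lean': np.float64(0.334), 'xmin': np.float64(-0.0153), 'xmax': np.float64(0.0472), 'xmean': np.float64(0.0183), 'zmax': np.float64(0.1997)}
None
side a {'n': 171.0, 'y': -0.1753, 'lean': -0.001, 'xmin': -0.015, 'xmax': 0.0149, 'xmean': -0.0018, 'zmax': 0.1934}
side c None
side d None
side b None
top a {'n': 66.0, 'y': -0.1737, 'lean': 0.011, 'xmin': -0.0148, 'xmax': 0.0158, 'xmean': -0.0, 'zmax': 0.1948}
top c {'n': 51.0, 'y': -0.0237, 'lean': 0.008, 'xmin': -0.0152, 'xmax': 0.0159, 'xmean': -0.0012, 'zmax': 0.1949}
top d {'n': 53.0, 'y': 0.093, 'lean': 0.011, 'xmin': -0.015, 'xmax': 0.0161, 'xmean': 0.0002, 'zmax': 0.1946}
top b {'n': 70.0, 'y': 0.251, 'lean': -0.018, 'xmin': -0.0158, 'xmax': 0.0141, 'xmean': -0.001, 'zmax': 0.1948}
16.6
spool_green [[0.438, 0.128, 0.002]]
spool_orange [[0.439, 0.13, 0.004]]
tape_roll []
finish_bottle [[0.686, 0.09, -0.002]]
```

View pics/end.png

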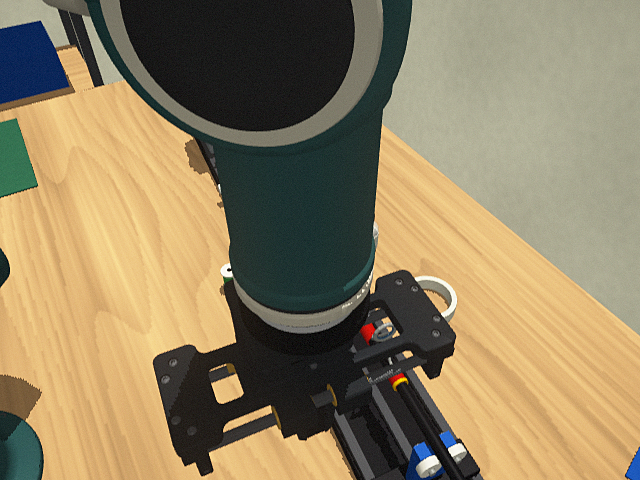

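The arm blocks most of the side view, but the top camera shows all four guides within 0.02 rad. One more check of the bench items from the top, then I hand in.

```bash
python3 - <<'E'
from h import *
cam('top')
for q in ['spool_green','spool_orange','tape_roll','finish_bottle']:
    print(q,[(np.round(d['position'],3).tolist(),round(d['confidence'],2)) for d in arm.place_of('top',q)])
print(arm.read_ft_force(),arm.read_eef_pos()); arm.hold(.5); arm.sign_off()
E
```

```text
spool_green [([0.526, -0.176, 0.174], 0.66), ([0.438, 0.132, -0.001], 0.56)]
spool_orange [([0.438, 0.136, 0.0], 0.69)]
tape_roll [([0.697, -0.069, -0.001], 0.68)]
finish_bottle [([0.687, 0.092, 0.002], 0.75)]
[ 0.72533869  0.31726664 -0.67093039] [ 0.36660505 -0.28356833  0.29997996]
the job is handed in; nothing more can be done
```

I pushed both leaning guides back upright with the shut fingertips, withdrew the arm clear and handed the job in at about 17 s. `guide_b` (y≈0.25) had leaned about 0.28 rad towards the robot, and `guide_a` (y≈-0.175) about 0.32 rad away from it.

- **Guides:** the last top-camera check gave leans of a +0.011, b -0.018, c +0.008 and d +0.011 rad, all within tolerance. The side camera agreed on `guide_a`. The arm hid the others in its last picture, though before the push on `guide_a` it had put `guide_b` at -0.012.
- **Forces:** the wrist force read under 3 N at the end of each push, and no push reached its 7 N stop.
- **Bench items:** the green spool, tape roll and bottle were found within about 4 mm of their first positions.
- **Not confirmed:** the orange spool was not found again at the end. It was probably hidden by the arm, and both cameras reported the green spool's place for it. The tool never came down near it, and the last move passed above it at 0.30 m.

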